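# Seat the ball-headed punch in its stand

## Task

Two steel tools stand proud in the wooden punch stand. With the fingertips, gently push the ball-headed punch straight down until it is fully home, then withdraw clear of it. Do not lift it, and do not touch the other stamps in the stand (the thick square one must stay standing proud) or disturb the hammer, the silver ring or the loose stamp on the bench.

Things in the scene. Friction and masses are not known exactly. Their poses are not given: they have to be found in the camera images.
- stand: Fixed wooden block, 120 mm (its x) by 170 mm (its y) by 45 mm high, with six holes in 2 rows along its y, 50 mm apart both ways: at x = -25 and +25 mm, y = -50, 0 and +50 mm in its frame. Each hole holds one steel tool, in an order that changes. Origin: centre of its underside, on the table; yaw within 30 degrees.
- ball_punch: The one to push: steel ball, 30 mm diameter, on a 12 mm round shank. Origin: crown of the ball (highest point), z up. Slides only straight up and down, stays where left. Starts 14 to 22 mm proud (crown 89 to 97 mm above the table); home, at a rigid hard stop, its crown is at 75 mm, level with the low stamps. About 3 N pushes it down; stop at about 8 N and keep below 50 N.
- square_stamp: Thick square steel bar, 18 by 18 mm, that also starts 14 to 22 mm proud of home and must stay so. Origin: centre of its top face, 89 to 97 mm above the table. It too slides down under about 3 N.
- stamp_a: One of the two low square bars, 12 by 12 mm. Fully home from the start: its top is 75 mm above the table, 30 mm above the stand's wood. Stands in any one of the stand's six holes. Origin: centre of its top face.
- stamp_b: One of the two low square bars, 12 by 12 mm. Fully home from the start: its top is 75 mm above the table, 30 mm above the stand's wood. Stands in any one of the stand's six holes. Origin: centre of its top face.
- stamp_c: One of the two low flat bars, 8 mm (its x) by 20 mm (its y). Fully home from the start: its top is 75 mm above the table, 30 mm above the stand's wood. Stands in any one of the stand's six holes. Origin: centre of its top face.
- stamp_d: One of the two low flat bars, 8 mm (its x) by 20 mm (its y). Fully home from the start: its top is 75 mm above the table, 30 mm above the stand's wood. Stands in any one of the stand's six holes. Origin: centre of its top face.
- anvil: Fixed round steel block, 160 mm in diameter, 30 mm high, to the robot's right. Origin: centre of its underside.
- silver_ring: Loose finger ring, 23 mm outside diameter, 8 mm high, lying on the anvil; leave it alone. Origin: centre of its underside.
- hammer: Loose hammer lying on the table to the robot's left, roughly along x; leave it alone. Origin: underside, within its handle.
- loose_stamp: Loose square steel bar, 70 by 14 by 14 mm, lying on the table beyond the stand; leave it alone. Origin: centre of its underside.

How it is judged:
On the way, in this order (a step that is already met when the one before it is completed fails the run):
1. the fingertips press on the ball-headed punch (contact force between the fingers and ball_punch above 0.5 N), for 0.02 s.
2. the ball-headed punch is fully home (crown no more than 2.5 mm above its home height) (height (world z) of ball_punch below 0.0775 m), for 0.2 s.
At the end, for the whole second after the job is handed in: The ball-headed punch rests fully home, its crown no more than 2.5 mm above its home height of 75 mm; the fingers have let it be; the square stamp and the four low stamps are within 2 mm of where they started, the hammer, the silver ring and the loose stamp within 10 mm (height (world z) of ball_punch below 0.0775 m and linear speed of ball_punch below 0.01 m/s and distance of each of square_stamp, stamp_a, stamp_b, stamp_c, stamp_d from where it was at the start of the episode below 0.002 m and distance of each of hammer, silver_ring, loose_stamp from where it was at the start of the episode below 0.01 m); the robot touches nothing.
It fails at once if the ball-headed punch is pressed hard (over 50 N) (contact force between the arm and ball_punch above 50 N).
It fails at once if the ball-headed punch is lifted (crown more than 100 mm above the table) (height (world z) of ball_punch above 0.1 m).
It fails at once if another tool in the stand is touched or moved (contact force between the arm and square_stamp above 0.5 N or contact force between the arm and stamp_a above 0.5 N or contact force between the arm and stamp_b above 0.5 N or contact force between the arm and stamp_c above 0.5 N or contact force between the arm and stamp_d above 0.5 N or distance of any of square_stamp, stamp_a, stamp_b, stamp_c, stamp_d from where it was at the start of the episode above 0.003 m).
It fails at once if the hammer, the silver ring or the loose stamp is disturbed (moved more than 10 mm) (distance of any of hammer, silver_ring, loose_stamp from where it was at the start of the episode above 0.01 m).
It also fails if it takes over 32 s, if anything falls off the work surface, if the arm or the gripper's body presses on something with over 40 N, if the wrist force passes 120 N, or if a joint passes its speed limit or range.

## Robot

A 7-joint arm with a two-finger parallel gripper is mounted at the origin on the work surface. World frame = base frame: x ahead of the robot, y to its left, z up, the work surface at z = 0. Lengths are in m, angles in rad, forces in N, time in s.
With the tool pointing down it reaches from about 0.4 to 0.875 m from the base axis. Payload 19.3 kg.
Tool frame: the origin (TCP) lies at the very end of the fingers, on their centre line; the grasp point (between the pads) lies 19 mm behind it; z points along the fingers, y is the line along which they close (so a half turn about z gives the same grasp; the last joint's range is limited). The gripper opens to 85 mm and grips with 20 to 120 N. Pads are 22 mm wide; open, the fingers measure 114 mm over their backs; the gripper's body (76 mm by 85 mm) begins 54 mm behind the grasp point. The pads swing forward as they close: fully open they stand 13 mm farther back than shut.
Start: joints at [1.202, 0.521, -0.036, 1.599, 0.021, 1.021, -0.113], TCP at [0.184, -0.597, 0.194] pointing down, gripper open.
Joint ranges: [-2.91, 2.91], [-0.3, 2.13], [-1.5, 1.42], [0.17, 2.43], [-1.26, 4.41], [0.16, 1.93], [-2.52, 2.52]. Speed limits (rad/s): [1.89, 1.89, 2.39, 2.39, 3.01, 3.01, 3.01].

## Interface

Orientations are given as [roll, pitch, yaw] about the fixed x, y, z axes, in that order (R = Rz(yaw) Ry(pitch) Rx(roll)).
In Python, from workcell import observe, grab_frame, job_done gives the robot as it stands.
- The arm moves only by the tool move_arm, never from a script. Its argument "plan" is a list that holds one entry, the list of rows, each a list of 7 numbers: the shift along the tool's x, y, z each as a share of 0.02 m, from -1 to 1, then the turn, a rotation vector about the tool's x, y, z each as a share of 6 degrees, from -1 to 1, then the opening, from -1 (shut) to 1 (fully open). A call has exactly 10 rows; each row shifts and turns the commanded pose from where the row before left it, along the tool's axes as they then stand; what a row does not reach is not made up. A row lasts 1/10 s, in which the tool goes at most 50 mm and 8.59 degrees, less where a joint would pass 70% of its speed; a pose out of reach is approached as far as the arm can. A call with a number of a shift or a turn outside -1 to 1 is refused whole. A call with a gripper value outside its range is refused whole. The fingers move at their own pace and stop on an object; "grip_force" is the grip in N (left out, the last holds). Time passes only in rows, so rows that do not move let the fingers close, or fill a call up. It gives the time, the measured TCP pose, the force, the opening and the grip force at its end, in the units of the state.
- observe(): the state, without advancing time (a new reading comes with each control period).
- grab_frame(name): name is "scene" or "top" or "wrist"; returns a dict with "color" (480x640x3 uint8, red, green, blue), "intrinsics" (3x3 intrinsics, pixels), "k1" (the pictures are not rectified: a ray, as slopes to the right and down, at radius r is drawn at 1 + k1 r^2 times it, then the intrinsics apply), "position" and "orientation" of the camera in the world; the wrist camera has in their place "tool_from_camera" (4x4, takes a point from camera to tool coordinates, whose origin is the TCP and whose axes are the flange's). Camera axes: x right, y down, z forward; pixel columns grow to the right and rows downward; lengths in m; the calibration is good to about 2 mm. A picture is of the moment at which its call begins: read the wrist's pose just before it. There is no depth.
- job_done(): hands the job in; it is judged then, once.
The state is a dict: "clock": time; "qpos": joint angles; "qd": joint speeds; "joint_efforts": joint torques, N m; "position": TCP position; "tool_rot": TCP orientation; "force": force on the tool from outside, world axes, zero at the start; "moment": the same for the moment, N m; "grip_width": finger opening in m; "finger_force": force on a finger pad.
Only numpy, scipy, OpenCV 4.12 (cv2) and the standard library are available. Lean on these libraries where they do the work, as an engineer would, in place of code of your own. Each camera call takes 0.05 s, during which the arm holds its last target. There are 200 camera calls.

## Working session

There is one attempt and no reset: what is moved stays moved. The work goes in short steps, Python scripts to look and compute and a tool call to move; the robot and the scene stay as the last step left them, time stands still between calls to the robot, and variables do not carry over. Pictures are saved under pics/ and viewed, at most 10 in all, crops included, and the job is handed in when it is done.

Besides the shell and the picture viewer there is one more tool, called after ">>>" as name(argument=value, ...) on one line, values as JSON. move_arm: Moves the arm, as the interface text tells. Shift numbers are shares of 0.02 m and turn numbers shares of 6 degrees, none past 1 either way. Its arguments: {"type":"object","properties":{"plan":{"type":"array"},"grip_force":{"type":"number"}},"required":["plan"]}

```bash
mkdir -p pics; cat > h.py <<'E'
import numpy as np, cv2
from workcell import observe, grab_frame
from scipy.spatial.transform import Rotation as R
def snap(name, fn=None):
    s=observe(); f=grab_frame(name)
    if fn: cv2.imwrite('pics/'+fn, f['color'][:,:,::-1])
    return s,f
def rot(o):
    o=np.array(o,float)
    if o.shape==(3,3): return o
    return (R.from_euler('xyz',o) if o.size==3 else R.from_quat(o)).as_matrix()
def cam(s,f):
    if 'tool_from_camera' in f:
        T=np.array(f['tool_from_camera']); Rt=rot(s['tool_rot'])
        return Rt@T[:3,:3], Rt@T[:3,3]+np.array(s['position'])
    return rot(f['orientation']), np.array(f['position'])
def rays(s,f,px):
    K=np.array(f['intrinsics']); Rc,c=cam(s,f)
    p=cv2.undistortPoints(np.array(px,float).reshape(-1,1,2),K,np.array([f['k1'],0,0,0.]),None,None,None).reshape(-1,2)
    d=np.c_[p,np.ones(len(p))]@Rc.T
    return c,d/np.linalg.norm(d,axis=1)[:,None]
def onz(s,f,px,z):
    c,d=rays(s,f,px); return c+d*((z-c[2])/d[:,2])[:,None]
def meet(cs,ds):
    A=0;b=0
    for c,d in zip(cs,ds):
        P=np.eye(3)-np.outer(d,d); A=A+P; b=b+P@c
    x=np.linalg.solve(A,b); return x,[np.linalg.norm((np.eye(3)-np.outer(d,d))@(x-c)) for c,d in zip(cs,ds)]
def proj(s,f,X):
    K=np.array(f['intrinsics']); Rc,c=cam(s,f)
    return cv2.projectPoints((np.atleast_2d(X)-c)@Rc,np.zeros(3),np.zeros(3),K,np.array([f['k1'],0,0,0.]))[0].reshape(-1,2)
E
python3 - <<'E'
from h import *
s,f=snap('top','top0.png'); print(s)
print({k:v for k,v in f.items() if k!='color'})
s,f=snap('scene','scene0.png')
print({k:v for k,v in f.items() if k!='color'})
E
```

```text
{'clock': 0.0, 'qpos': array([ 1.20181956,  0.52201976, -0.03632416,  1.60001049,  0.02120437,
        1.02109958, -0.1128292 ]), 'qd': array([ 0.00091069, -0.00217078, -0.00102836,  0.00057859, -0.00115409,
       -0.0010589 ,  0.00157595]), 'joint_efforts': array([-6.21059407e-04, -9.27096605e+01,  1.97999641e+00, -3.69925153e+01,
        1.78013777e-02,  8.31759913e-03,  4.79518931e-06]), 'position': array([ 0.18381413, -0.5969552 ,  0.19302133]), 'tool_rot': array([-3.14044399e+00,  8.79575728e-05,  2.98737171e-01]), 'force': array([ 0.09002482,  0.19444914, -0.38325447]), 'moment': array([-0.00925499,  0.03707139,  0.00753391]), 'finger_force': 0.0, 'grip_width': 0.08508725216512639}
{'intrinsics': array([[436.01806054,   0.        , 319.9031306 ],
       [  0.        , 436.01806054, 245.39976147],
       [  0.        ,   0.        ,   1.        ]]), 'k1': -0.11011011329982986, 'position': array([ 0.49777355, -0.00328185,  1.16592311]), 'orientation': array([-2.9977111 ,  0.00632387, -1.5541739 ])}
{'intrinsics': array([[442.93289238,   0.        , 320.30787317],
       [  0.        , 442.93289238, 238.23661953],
       [  0.        ,   0.        ,   1.        ]]), 'k1': -0.10525947797866816, 'position': array([ 1.01271604, -0.4156618 ,  0.78602351]), 'orientation': array([-2.48335822,  0.00688319,  0.69581522])}
```

View pics/top0.png

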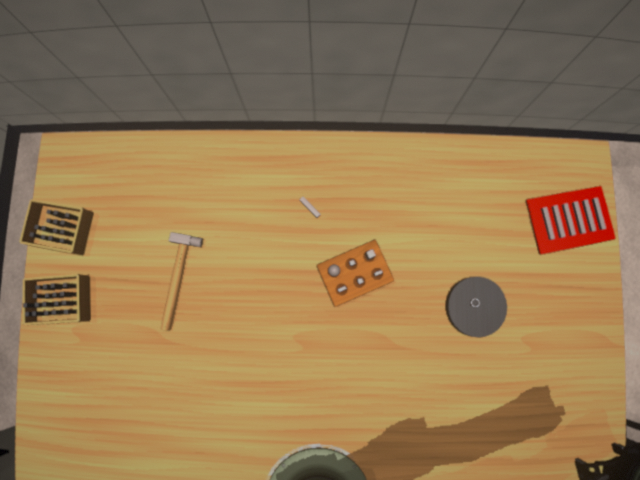

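View pics/scene0.png

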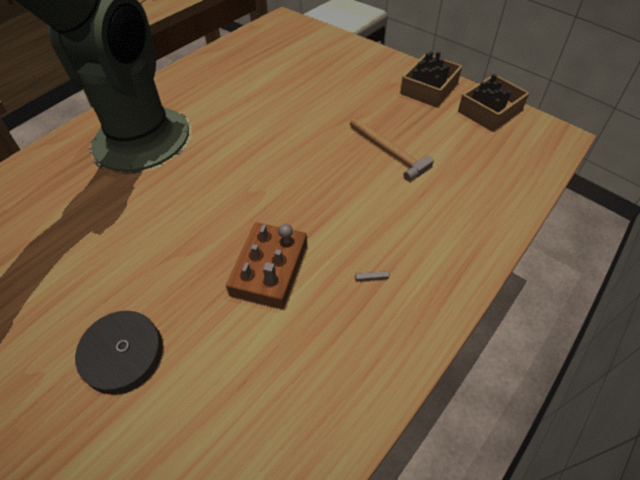

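The top view shows the stand near (355,272), with the ball at about (334,270) and the thick square at (371,254). In the scene view the ball is at about (286,231) and the square at (269,272). Next I'll segment the ball in both views and triangulate.

```bash
cat > m.py <<'E'
from h import *
def blob(f,guess,r=14,sat=70):
    im=f['color']; hsv=cv2.cvtColor(im,cv2.COLOR_RGB2HSV)
    m=((hsv[...,1]<sat)&(hsv[...,2]>60)).astype(np.uint8)
    n,l,st,ce=cv2.connectedComponentsWithStats(m)
    c=[(np.hypot(*(ce[i]-guess)),i) for i in range(1,n) if st[i,4]>8]
    d,i=min(c); return ce[i],st[i],l==i
E
python3 - <<'E'
from m import *
st,ft=snap('top'); ss,fs=snap('scene')
for f,g,b,n in((ft,(334,270),(310,230,90,85),'t'),(fs,(286,231),(220,215,100,95),'s')):
    x,y,w,h=b
    globals()['c'+n]=cv2.resize(f['color'][y:y+h,x:x+w,::-1],(400,380),interpolation=cv2.INTER_CUBIC)
    for s in (50,70,90,110):
        c,q,_=blob(f,g,sat=s); print(n,s,c,q)
cv2.imwrite('pics/crop0.png',np.hstack([ct,cs]))
# stand outline (top): orange-brown, saturated
for f,n,b in((ft,'t',(310,230,90,85)),(fs,'s',(220,215,100,95))):
    x,y,w,h=b; hsv=cv2.cvtColor(f['color'],cv2.COLOR_RGB2HSV)[y:y+h,x:x+w]
    m=(hsv[...,0]<14)&(hsv[...,1]>130); m=cv2.morphologyEx(m.astype(np.uint8),cv2.MORPH_CLOSE,np.ones((9,9)))
    k=max(cv2.findContours(m,0,2)[0],key=cv2.contourArea); r=cv2.minAreaRect(k)
    bp=cv2.boxPoints(r)+[x,y]; print(n,r,bp.round(1).tolist())
    if n=='t': P=onz(st,ft,bp,0.045); print(P.round(4),np.linalg.norm(P-np.roll(P,1,0),axis=1),P.mean(0))
E
```

```text
t 50 [333.94117647 270.02941176] [330 266   9   9  68]
t 70 [333.61627907 270.        ] [329 265  10  11  86]
t 90 [333.74226804 270.08247423] [329 265  11  11  97]
t 110 [333.60377358 270.        ] [328 265  12  11 106]
s 50 [284.91089109 229.65346535] [279 225  13  11 101]
s 70 [284.83193277 229.73109244] [279 224  13  12 119]
s 90 [284.84251969 229.46456693] [279 224  13  12 127]
s 110 [284.9469697  229.35606061] [279 223  14  13 132]
t ((44.94117736816406, 41.76469802856445), (41.08351516723633, 63.50611877441406), 67.21759033203125) [[317.7, 265.1], [376.3, 240.5], [392.2, 278.4], [333.6, 303.0]]
[[ 0.6085  0.0113  0.045 ]
 [ 0.6752 -0.1401  0.045 ]
 [ 0.5771 -0.1811  0.045 ]
 [ 0.512  -0.031   0.045 ]] [0.10538437 0.1653916  0.10633953 0.16358861] [ 0.59317899 -0.08520564  0.045     ]
s ((44.04182434082031, 37.8427619934082), (82.50765991210938, 112.64849090576172), 23.02549171447754) [[204.0, 288.5], [248.1, 184.9], [324.0, 217.1], [280.0, 320.8]]
```

View pics/crop0.png

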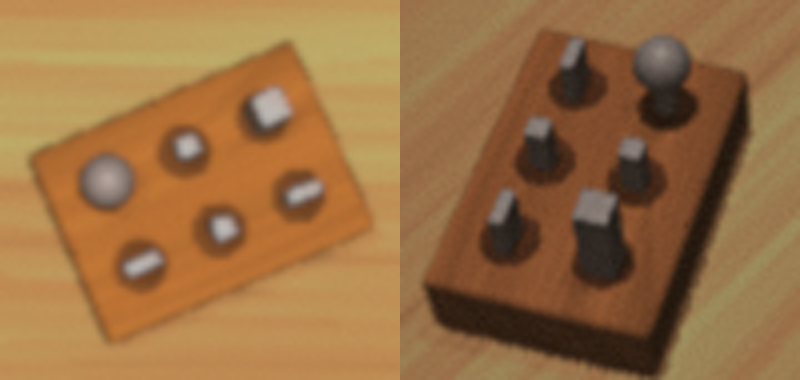

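The crop confirms the layout. The ball sits in the far-left corner hole (top about (333.7,270.2), scene about (285.1,230)) and the proud square is 100 mm along the same row, with only low stamps beside the ball.

```bash
python3 - <<'E'
from m import *
st,ft=snap('top'); ss,fs=snap('scene')
def tri(a,b):
    c1,d1=rays(st,ft,[a]); c2,d2=rays(ss,fs,[b]); return meet([c1,c2],[d1[0],d2[0]])
for g in ((285.1,230.1),(284.9,229.6)): print('ball centre',tri((333.7,270.1),g))
print('square top',tri((310+270/4.444,230+105/4.47),(220+199/4,215+205/4)))
print('stamp next',tri((310+188/4.444,230+147/4.47),(220+232/4,215+148/4)))
p=onz(st,ft,[(333.7,270.1)],.079)[0]; print(p)
s=observe(); Rt=rot(s['tool_rot']); T=np.array([p[0],p[1],.18])
print('delta tool',(T-s['position'])@Rt/0.02)
E
```

```text
ball centre (array([ 0.59225626, -0.03006942,  0.08269329]), [np.float64(0.0011125649291578701), np.float64(0.0011125649291577726)])
ball centre (array([ 0.59204789, -0.03012036,  0.08423454]), [np.float64(0.0012266371368445457), np.float64(0.0012266371368447018)])
square top (array([ 0.63489355, -0.12014846,  0.0936009 ]), [np.float64(0.00029324604707792163), np.float64(0.0002932460470778403)])
stamp next (array([ 0.61280981, -0.07600149,  0.07317321]), [np.float64(9.688519699410873e-05), np.float64(9.68851969941785e-05)])
[ 0.59329531 -0.02930397  0.079     ]
delta tool [ 27.92014176 -21.11329261   0.67688343]
```

>>> move_arm(plan=[[[0.93,-0.7,0,0,0,0,-1],[0.93,-0.7,0,0,0,0,-1],[0.93,-0.7,0,0,0,0,-1],[0.93,-0.7,0,0,0,0,-1],[0.93,-0.7,0,0,0,0,-1],[0.93,-0.7,0,0,0,0,-1],[0.93,-0.7,0,0,0,0,-1],[0.93,-0.7,0,0,0,0,-1],[0.93,-0.7,0,0,0,0,-1],[0.93,-0.7,0,0,0,0,-1]]], grip_force=20)

```text
clock: 1.3
position: [0.321, -0.408, 0.1937]
tool_rot: [3.141, -0.0, 0.299]
force: [0.7, 0.0, -0.0]
grip_width: 0.0001
finger_force: 0.0
```

>>> move_arm(plan=[[[0.93,-0.7,0,0,0,0,-1],[0.93,-0.7,0,0,0,0,-1],[0.93,-0.7,0,0,0,0,-1],[0.93,-0.7,0,0,0,0,-1],[0.93,-0.7,0,0,0,0,-1],[0.93,-0.7,0,0,0,0,-1],[0.93,-0.7,0,0,0,0,-1],[0.93,-0.7,0,0,0,0,-1],[0.93,-0.7,0,0,0,0,-1],[0.93,-0.7,0,0,0,0,-1]]])

```text
clock: 2.3
position: [0.4575, -0.2194, 0.1937]
tool_rot: [3.141, -0.0, 0.299]
force: [-0.5, 0.3, 0.4]
grip_width: -0.0002
finger_force: 0.0
```

>>> move_arm(plan=[[[0.93,-0.7,0,0,0,0,-1],[0.93,-0.7,0,0,0,0,-1],[0.93,-0.7,0,0,0,0,-1],[0.93,-0.7,0,0,0,0,-1],[0.93,-0.7,0,0,0,0,-1],[0.93,-0.7,0,0,0,0,-1],[0.93,-0.7,0,0,0,0,-1],[0.93,-0.7,0,0,0,0,-1],[0,0,0,0,0,0,-1],[0,0,0,0,0,0,-1]]])

```text
clock: 3.3
position: [0.5662, -0.0693, 0.1934]
tool_rot: [-3.142, 0.0, 0.299]
force: [-0.7, -1.1, -0.3]
grip_width: -0.0001
finger_force: 0.0
```

```bash
python3 - <<'E'
from m import *
s,f=snap('wrist','w1.png'); print(s['clock'],s['position'],s['tool_rot'],s['grip_width'],s['force'],s['qpos']); print(f['tool_from_camera'],f['intrinsics'][0,0])
print(proj(s,f,[[.5922,-.0301,.083],[.6349,-.1201,.0936],[.6128,-.076,.0732],s['position']]))
E
```

```text
3.3 [ 0.56617138 -0.06930885  0.19339973] [-3.14157150e+00  4.34052276e-04  2.99439376e-01] -0.00014207699503084435 [-0.6932596  -1.08249491 -0.28053004] [ 0.18540085  0.44215982 -0.22977053  1.73896209  0.11818442  0.97436622
 -1.36093239]
[[-5.70576559e-04 -9.55969650e-01 -2.93464995e-01  7.56671747e-02]
 [ 9.99999438e-01 -2.83091315e-04 -1.02209646e-03 -8.90501566e-04]
 [ 8.94015802e-04 -2.93465413e-01  9.55969274e-01 -1.80984639e-01]
 [ 0.00000000e+00  0.00000000e+00  0.00000000e+00  1.00000000e+00]] 397.7539660129808
[[273.70324747 175.2330788 ]
 [413.98636088 156.53337011]
 [341.46472762 165.17299081]
 [315.17833382 280.29567526]]
```

View pics/w1.png

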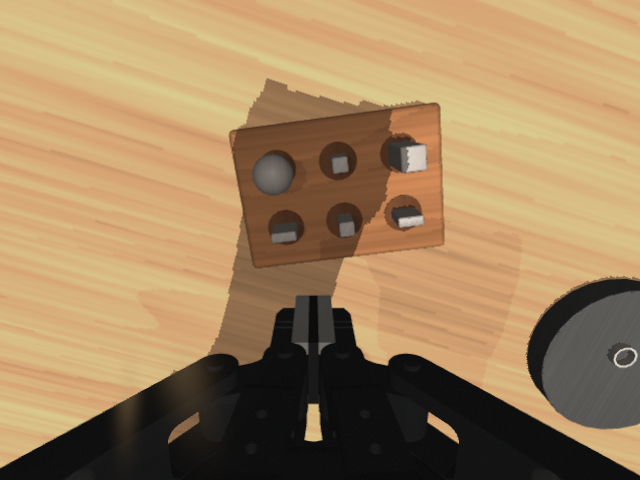

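The wrist view shows the ball at about (273.5,174), within 1–2 px of the prediction. The shut fingertips are at about (314,297) and narrow near the tip. I'll refine the ball position with this third view.

```bash
python3 - <<'E'
from m import *
s,f=snap('wrist')
g=cv2.GaussianBlur(cv2.cvtColor(f['color'],cv2.COLOR_RGB2GRAY),(3,3),0)
c,q,m=blob(f,(273,174),sat=70); (x,y),r=cv2.minEnclosingCircle(np.argwhere(m)[:,::-1].astype(np.float32)); print(c,q,(x,y),r)
w=((q[0]+q[2]/2-.5),(q[1]+q[3]/2-.5)); print(w)
for p in (c,(x,y),w):
    cw,dw=rays(s,f,[p])
    st,ft=snap('top'); ss,fs=snap('scene')
    ct,dt=rays(st,ft,[(333.7,270.1)]); cs,ds=rays(ss,fs,[(285,229.9)])
    X,e=meet([cw,ct,cs],[dw[0],dt[0],ds[0]]); print(X.round(4),np.round(e,4), 'onz .08',onz(s,f,[p],.080)[0].round(4))
print('size dist',np.linalg.norm(X-cw), .015*397.75/(q[2]/2))
T=np.array([X[0],X[1],.115]); print((T-s['position'])@rot(s['tool_rot'])/.02)
E
```

```text
[271.48191824 173.60849057] [ 252  154   40   40 1272] (271.41802978515625, 173.72950744628906) 20.25467872619629
(np.float64(271.5), np.float64(173.5))
[ 0.5923 -0.0297  0.083 ] [0.0008 0.0008 0.0016] onz .08 [ 0.5922 -0.0288  0.08  ]
[ 0.5922 -0.0297  0.083 ] [0.0008 0.0008 0.0016] onz .08 [ 0.5921 -0.0287  0.08  ]
[ 0.5923 -0.0297  0.083 ] [0.0009 0.0008 0.0016] onz .08 [ 0.5923 -0.0287  0.08  ]
size dist 0.2954881799994044 0.2983125
[ 1.85442015 -1.53869641  3.92423436]
```

>>> move_arm(plan=[[[0.46,-0.385,0,0,0,0,-1],[0.46,-0.385,0,0,0,0,-1],[0.46,-0.385,0,0,0,0,-1],[0.46,-0.385,0,0,0,0,-1],[0,0,0.7,0,0,0,-1],[0,0,0.7,0,0,0,-1],[0,0,0.7,0,0,0,-1],[0,0,0.7,0,0,0,-1],[0,0,0.7,0,0,0,-1],[0,0,0,0,0,0,-1]]])

```text
clock: 4.7
position: [0.5912, -0.0294, 0.1213]
tool_rot: [-3.141, 0.003, 0.299]
force: [-0.2, 0.1, -0.2]
grip_width: -0.0
finger_force: 0.0
```

```bash
python3 - <<'E'
from m import *
s,f=snap('wrist'); print(s['clock'],s['position'],s['force'])
_,g=snap('scene')
a=cv2.resize(f['color'][150:390,200:440,::-1],(400,400),interpolation=cv2.INTER_CUBIC)
b=cv2.resize(g['color'][170:310,220:360,::-1],(400,400),interpolation=cv2.INTER_CUBIC)
cv2.imwrite('pics/c2.png',np.hstack([a,b]))
E
```

```text
4.7 [ 0.59124382 -0.02938038  0.12134927] [-0.20302326  0.05197037 -0.17918022]
```

View pics/c2.png

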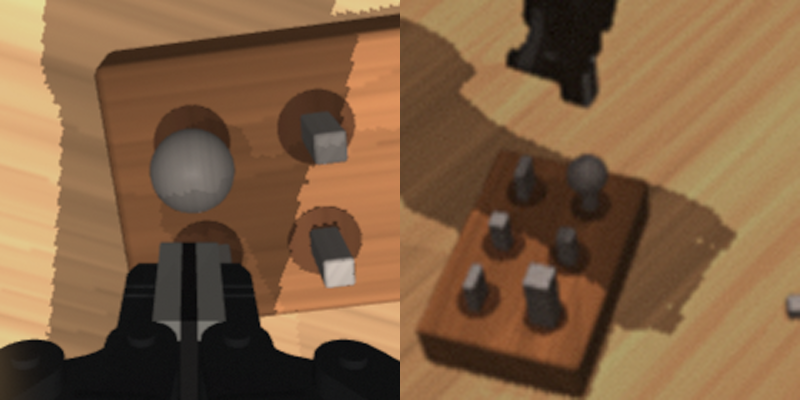

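Wrist crop: the ball is centred at (192,170) and the fingers at (188,250), so they line up sideways. Scene crop: the fingertip is straight above the ball with all the stamps clear. I'll descend gently.

>>> move_arm(plan=[[[0.02,0,0.12,0,0,0,-1],[0.02,0,0.12,0,0,0,-1],[0,0,0.12,0,0,0,-1],[0,0,0.12,0,0,0,-1],[0,0,0.12,0,0,0,-1],[0,0,0.1,0,0,0,-1],[0,0,0.1,0,0,0,-1],[0,0,0.1,0,0,0,-1],[0,0,0.1,0,0,0,-1],[0,0,0,0,0,0,-1]]])

```text
clock: 5.8
position: [0.593, -0.0289, 0.1033]
tool_rot: [-3.141, 0.0, 0.299]
force: [-0.0, 0.6, 0.7]
grip_width: 0.0001
finger_force: 0.0
```

>>> move_arm(plan=[[[0,0,0.1,0,0,0,-1],[0,0,0.1,0,0,0,-1],[0,0,0.1,0,0,0,-1],[0,0,0.1,0,0,0,-1],[0,0,0.1,0,0,0,-1],[0,0,0,0,0,0,-1],[0,0,0,0,0,0,-1],[0,0,0,0,0,0,-1],[0,0,0,0,0,0,-1],[0,0,0,0,0,0,-1]]])

```text
clock: 6.8
position: [0.5932, -0.0289, 0.0937]
tool_rot: [3.142, -0.0, 0.299]
force: [-0.7, -0.3, 0.6]
grip_width: 0.0002
finger_force: 0.0
```

>>> move_arm(plan=[[[-0.02,0,0.05,0,0,0,-1],[-0.02,0,0.05,0,0,0,-1],[0,0,0.05,0,0,0,-1],[0,0,0.05,0,0,0,-1],[0,0,0.05,0,0,0,-1],[0,0,0.05,0,0,0,-1],[0,0,0,0,0,0,-1],[0,0,0,0,0,0,-1],[0,0,0,0,0,0,-1],[0,0,0,0,0,0,-1]]])

```text
clock: 7.8
position: [0.5924, -0.0291, 0.0876]
tool_rot: [-3.142, -0.0, 0.299]
force: [-0.7, -0.6, 1.4]
grip_width: -0.0001
finger_force: 0.0
```

>>> move_arm(plan=[[[0,0,0.05,0,0,0,-1],[0,0,0.05,0,0,0,-1],[0,0,0.05,0,0,0,-1],[0,0,0.05,0,0,0,-1],[0,0,0.05,0,0,0,-1],[0,0,0.05,0,0,0,-1],[0,0,0.05,0,0,0,-1],[0,0,0,0,0,0,-1],[0,0,0,0,0,0,-1],[0,0,0,0,0,0,-1]]])

```text
clock: 8.8
position: [0.5924, -0.0291, 0.0806]
tool_rot: [-3.142, -0.0, 0.299]
force: [0.4, 0.1, -0.4]
grip_width: -0.0003
finger_force: 0.0
```

```bash
python3 - <<'E'
from m import *
s,f=snap('wrist'); print(s['clock'],s['position'],s['force'])
_,g=snap('scene')
a=cv2.resize(f['color'][150:390,200:440,::-1],(400,400),interpolation=cv2.INTER_CUBIC)
b=cv2.resize(g['color'][190:290,230:330,::-1],(400,400),interpolation=cv2.INTER_CUBIC)
cv2.imwrite('pics/c3.png',np.hstack([a,b]))
E
```

```text
8.8 [ 0.59244058 -0.02910454  0.08064358] [ 0.35974714  0.10732893 -0.43842451]
```

View pics/c3.png

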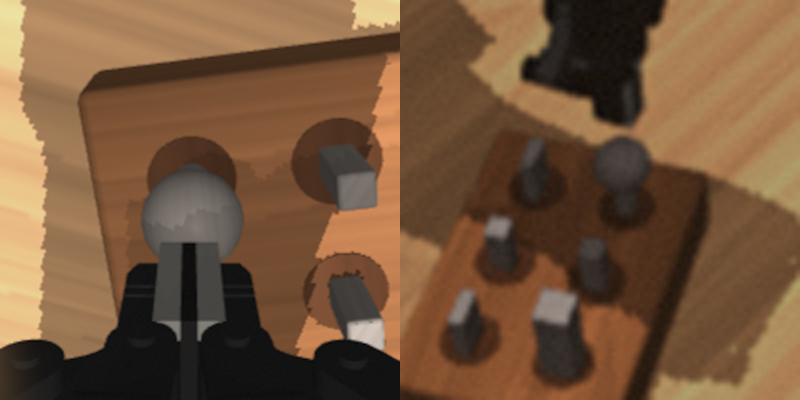

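```bash
python3 - <<'E'
from m import *
s,f=snap('wrist'); ss,g=snap('scene'); st,t=snap('top')
X=np.array(s['position'])
print('tcp scene',proj(ss,g,[X,X+[0,0,.013]]),'wrist',proj(s,f,[X,X-[0,0,-.013]]))
for z in (.083,.075,.067,.060): print(z,'scene',proj(ss,g,[[.5923,-.0297,z]])[0],'wrist',proj(s,f,[[.5923,-.0297,z]])[0])
print(blob(g,(285,231),sat=70)[:2]); 
for q in (60,80,100):
  print([blob(f,(316,290),sat=q)[:2]])
E
```

```text
tcp scene [[286.0960315  230.3950749 ]
 [285.66042258 226.37006384]] wrist [[315.17901439 280.2955755 ]
 [315.30541841 291.26032595]]
0.083 scene [285.76670202 229.81544678] wrist [316.28535257 282.77439469]
0.075 scene [286.03302219 232.25700701] wrist [316.17234534 276.53548314]
0.067 scene [286.29589068 234.66496418] wrist [316.06764904 270.75492296]
0.06 scene [286.52311751 236.74486858] wrist [315.98215834 266.03441286]
(array([285.14130435, 229.86956522]), array([279, 225,  13,  11,  92], dtype=int32))
[(array([314.32811276, 293.95040459]), array([ 286,  249,   59,  106, 3831], dtype=int32))]
[(array([314.37657658, 293.68339768]), array([ 285,  248,   61,  107, 3885], dtype=int32))]
[(array([314.37812341, 293.49515553]), array([ 285,  248,   61,  107, 3922], dtype=int32))]
```

The ball has not moved (scene blob still (285.1,229.9)), and the visible fingertip at about (286,221) is well above it. So the real tips end higher than the reported TCP, and I'll measure by how much.

```bash
python3 - <<'E'
from m import *
s,f=snap('wrist'); ss,g=snap('scene')
X=np.array(s['position']); Rt=rot(s['tool_rot'])
for dz in (0,.01,.015,.02,.025,.03):
    P=[X+Rt@np.array([a,b,0])+[0,0,dz] for a,b in ((0,0),(.011,0),(.011,.0))]
    Q=[X+Rt@np.array([a,b,0])+[0,0,dz] for a,b in ((.011,.0145),(.011,-.0145),(-.011,.0145),(.011,.009),(.011,-.009))]
    print(dz,'wrist',proj(s,f,P[:2]).round(1).tolist(),'scene',proj(ss,g,Q).round(1).tolist())
a=cv2.resize(g['color'][190:240,255:322,::-1],(670,500),interpolation=cv2.INTER_CUBIC)
a=np.clip(a.astype(float)*1.8,0,255).astype(np.uint8)
cv2.imwrite('pics/c4.png',a)
E
```

```text
0 wrist [[315.2, 280.3], [315.2, 259.2]] scene [[287.9, 237.2], [293.9, 226.9], [278.1, 234.0], [289.1, 235.2], [292.8, 228.8]]
0.01 wrist [[315.3, 288.6], [315.3, 266.5]] scene [[287.6, 234.1], [293.7, 223.8], [277.7, 230.9], [288.8, 232.2], [292.5, 225.7]]
0.015 wrist [[315.3, 293.1], [315.4, 270.5]] scene [[287.4, 232.6], [293.5, 222.2], [277.5, 229.3], [288.6, 230.6], [292.4, 224.2]]
0.02 wrist [[315.4, 297.8], [315.4, 274.7]] scene [[287.3, 231.0], [293.4, 220.7], [277.3, 227.7], [288.4, 229.0], [292.3, 222.6]]
0.025 wrist [[315.4, 302.8], [315.5, 279.1]] scene [[287.1, 229.4], [293.3, 219.1], [277.1, 226.2], [288.3, 227.4], [292.1, 221.0]]
0.03 wrist [[315.5, 308.1], [315.5, 283.8]] scene [[286.9, 227.9], [293.1, 217.5], [276.9, 224.6], [288.1, 225.8], [292.0, 219.4]]
```

View pics/c4.png

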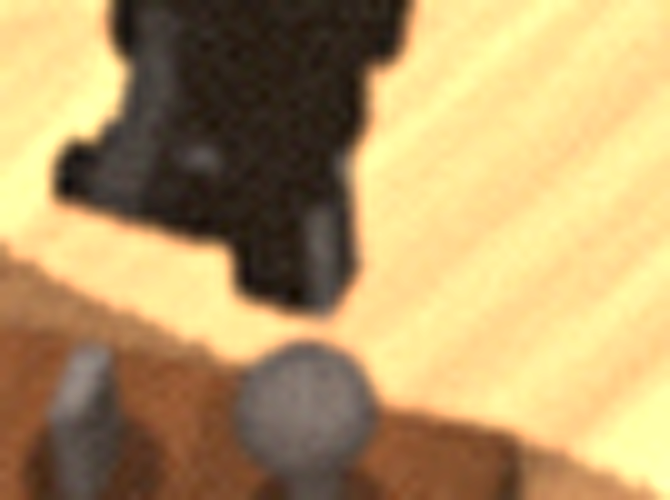

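The lowest fingertip corner is at scene pixel (287,221.5), with its right corner at (290,217.2). The ball's top is lower, at about (285.5,224). I'll triangulate these corners against the same ones in the wrist view, (331,296) and (295,296).

```bash
python3 - <<'E'
from m import *
s,f=snap('wrist'); ss,g=snap('scene')
X=np.array(s['position']); Rt=rot(s['tool_rot'])
for a,b in (((330.8,295.8),(287,221.5)),((294.8,295.8),(290,217.2))):
    c1,d1=rays(s,f,[a]); c2,d2=rays(ss,g,[b]); P,e=meet([c1,c2],[d1[0],d2[0]])
    print(P.round(4),np.round(e,4),'in tool',((P-X)@Rt).round(4))
E
```

```text
[ 0.6022 -0.0323  0.1186] [0.0008 0.0008] in tool [ 0.0084  0.0059 -0.038 ]
[ 0.5973 -0.0189  0.1162] [0.0004 0.0004] in tool [ 0.0077 -0.0083 -0.0355]
```

The real tips end about 36 mm behind the reported TCP, at z≈0.117, still about 20 mm above the crown and centred on it. I expect contact at TCP z≈0.060 and home at about 0.038. I'll continue down, watching the force.

>>> move_arm(plan=[[[0,0,0.1,0,0,0,-1],[0,0,0.1,0,0,0,-1],[0,0,0.1,0,0,0,-1],[0,0,0.1,0,0,0,-1],[0,0,0.1,0,0,0,-1],[0,0,0.05,0,0,0,-1],[0,0,0.05,0,0,0,-1],[0,0,0.05,0,0,0,-1],[0,0,0.05,0,0,0,-1],[0,0,0,0,0,0,-1]]])

```text
clock: 10.25
position: [0.5924, -0.0291, 0.0665]
tool_rot: [-3.142, 0.0, 0.299]
force: [0.1, -0.3, -0.2]
grip_width: -0.0004
finger_force: 0.0
```

>>> move_arm(plan=[[[0,0,0.05,0,0,0,-1],[0,0,0.05,0,0,0,-1],[0,0,0.05,0,0,0,-1],[0,0,0.05,0,0,0,-1],[0,0,0.05,0,0,0,-1],[0,0,0.05,0,0,0,-1],[0,0,0.05,0,0,0,-1],[0,0,0.05,0,0,0,-1],[0,0,0.05,0,0,0,-1],[0,0,0.05,0,0,0,-1]]])

```text
clock: 11.25
position: [0.5925, -0.0291, 0.0566]
tool_rot: [3.142, -0.0, 0.299]
force: [-0.8, 0.0, 3.6]
grip_width: -0.0002
finger_force: 1.4
```

```bash
python3 - <<'E'
from m import *
s=observe(); ss,g=snap('scene'); print(s['position'],s['force'],s['finger_force'])
print(blob(g,(285,231),sat=70)[:2])
E
```

```text
[ 0.59246111 -0.02910213  0.0566363 ] [-0.80870624  0.01948826  3.61852232] 1.400035684928298
(array([285.03508772, 231.40350877]), array([280, 228,  12,   7,  57], dtype=int32))
```

Contact at 3.6 N, and the ball is starting to move. From here I'll use small steps.

>>> move_arm(plan=[[[0,0,0.05,0,0,0,-1],[0,0,0.05,0,0,0,-1],[0,0,0.05,0,0,0,-1],[0,0,0.05,0,0,0,-1],[0,0,0.05,0,0,0,-1],[0,0,0.05,0,0,0,-1],[0,0,0.025,0,0,0,-1],[0,0,0.025,0,0,0,-1],[0,0,0.025,0,0,0,-1],[0,0,0.025,0,0,0,-1]]])

```text
clock: 12.3
position: [0.5924, -0.0291, 0.0486]
tool_rot: [-3.142, -0.0, 0.299]
force: [-0.2, -0.1, 3.4]
grip_width: 0.0001
finger_force: 1.4
```

```bash
python3 - <<'E'
from m import *
s=observe(); ss,g=snap('scene'); print(s['position'],s['force'],s['finger_force'])
a=cv2.resize(g['color'][190:240,255:322,::-1],(670,500),interpolation=cv2.INTER_CUBIC)
cv2.imwrite('pics/c5.png',np.clip(a.astype(float)*1.8,0,255).astype(np.uint8))
for z in (.083,.075,.07,.065,.060): print(z,proj(ss,g,[[.5923,-.0297,z],[.5923,-.0297,z-.015]]).round(1).tolist())
E
```

```text
[ 0.59244501 -0.02913622  0.04857258] [-0.24381652 -0.14054388  3.36001117] 1.3784982450306416
0.083 [[285.8, 229.8], [286.3, 234.4]]
0.075 [[286.0, 232.3], [286.5, 236.7]]
0.07 [[286.2, 233.8], [286.7, 238.2]]
0.065 [[286.4, 235.3], [286.8, 239.7]]
0.06 [[286.5, 236.7], [287.0, 241.1]]
```

View pics/c5.png

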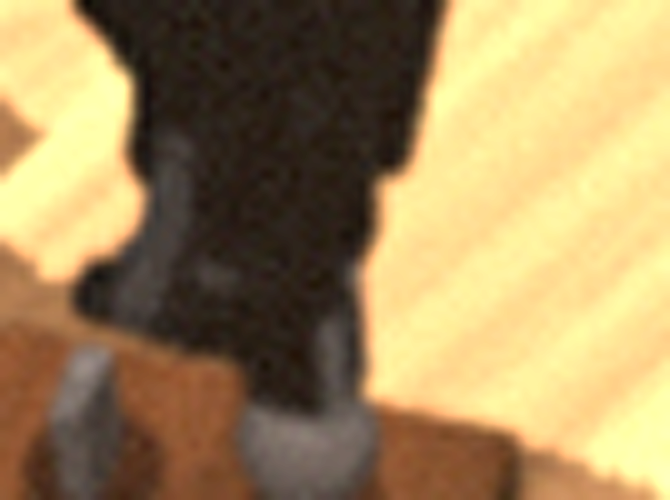

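The tip rests on the ball, whose centre is now at scene row ≈234.5, down about 12 mm. It slides at a steady 3.4 N. Continuing at 0.5 mm per row.

>>> move_arm(plan=[[[0,0,0.025,0,0,0,-1],[0,0,0.025,0,0,0,-1],[0,0,0.025,0,0,0,-1],[0,0,0.025,0,0,0,-1],[0,0,0.025,0,0,0,-1],[0,0,0.025,0,0,0,-1],[0,0,0.025,0,0,0,-1],[0,0,0.025,0,0,0,-1],[0,0,0.025,0,0,0,-1],[0,0,0.025,0,0,0,-1]]])

```text
clock: 13.35
position: [0.5925, -0.0291, 0.0436]
tool_rot: [3.142, -0.0, 0.299]
force: [-0.2, -0.2, 2.2]
grip_width: 0.0
finger_force: 1.4
```

>>> move_arm(plan=[[[0,0,0.025,0,0,0,-1],[0,0,0.025,0,0,0,-1],[0,0,0.025,0,0,0,-1],[0,0,0.025,0,0,0,-1],[0,0,0.025,0,0,0,-1],[0,0,0,0,0,0,-1],[0,0,0,0,0,0,-1],[0,0,0,0,0,0,-1],[0,0,0,0,0,0,-1],[0,0,0,0,0,0,-1]]])

```text
clock: 14.35
position: [0.5923, -0.0291, 0.041]
tool_rot: [-3.142, 0.0, 0.299]
force: [-0.4, 0.1, 0.5]
grip_width: 0.0
finger_force: 0.5
```

>>> move_arm(plan=[[[0,0,0.025,0,0,0,-1],[0,0,0.025,0,0,0,-1],[0,0,0.025,0,0,0,-1],[0,0,0.015,0,0,0,-1],[0,0,0.015,0,0,0,-1],[0,0,0.015,0,0,0,-1],[0,0,0.015,0,0,0,-1],[0,0,0.015,0,0,0,-1],[0,0,0,0,0,0,-1],[0,0,0,0,0,0,-1]]])

```text
clock: 15.35
position: [0.5924, -0.0291, 0.0381]
tool_rot: [-3.142, 0.0, 0.299]
force: [0.1, -0.0, 2.2]
grip_width: 0.0003
finger_force: 1.0
```

>>> move_arm(plan=[[[0,0,0.015,0,0,0,-1],[0,0,0.015,0,0,0,-1],[0,0,0.015,0,0,0,-1],[0,0,0.015,0,0,0,-1],[0,0,0.015,0,0,0,-1],[0,0,0.015,0,0,0,-1],[0,0,0.015,0,0,0,-1],[0,0,0,0,0,0,-1],[0,0,0,0,0,0,-1],[0,0,0,0,0,0,-1]]])

```text
clock: 16.35
position: [0.5926, -0.0292, 0.0368]
tool_rot: [3.141, -0.0, 0.299]
force: [-5.8, -0.6, 17.9]
grip_width: 0.0
finger_force: 8.8
```

```bash
python3 - <<'E'
from m import *
s=observe(); f=grab_frame('wrist'); ss,g=snap('scene'); print(s['position'],s['force'],s['finger_force'])
a=cv2.resize(g['color'][200:260,255:335,::-1],(400,300),interpolation=cv2.INTER_CUBIC)
cv2.imwrite('pics/c6.png',np.clip(a.astype(float)*1.8,0,255).astype(np.uint8))
print(blob(g,(285,238),sat=70)[:2])
E
```

```text
[ 0.59258725 -0.02915953  0.03677747] [-5.79764217 -0.63102233 17.87593316] 8.780773803591728
(array([285.69090909, 237.38181818]), array([280, 235,  12,   6,  55], dtype=int32))
```

View pics/c6.png

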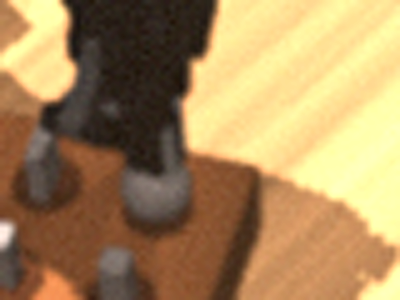

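The force rose to 18 N against the hard stop, at the expected height, and the ball sits low at crop (155,190). It is home, so I'll withdraw straight up.

>>> move_arm(plan=[[[0,0,-0.1,0,0,0,-1],[0,0,-0.15,0,0,0,-1],[0,0,-0.25,0,0,0,-1],[0,0,-0.5,0,0,0,-1],[0,0,-0.7,0,0,0,-1],[0,0,-0.7,0,0,0,-1],[0,0,-0.7,0,0,0,-1],[0,0,-0.7,0,0,0,-1],[0,0,-0.7,0,0,0,-1],[0,0,-0.7,0,0,0,-1]]])

```text
clock: 17.45
position: [0.5924, -0.0291, 0.1413]
tool_rot: [3.142, -0.0, 0.299]
force: [0.6, -0.6, 0.8]
grip_width: 0.0001
finger_force: 0.0
```

>>> move_arm(plan=[[[0,0,-0.7,0,0,0,-1],[0,0,-0.5,0,0,0,-1],[0,0,-0.3,0,0,0,-1],[0,0,0,0,0,0,-1],[0,0,0,0,0,0,-1],[0,0,0,0,0,0,-1],[0,0,0,0,0,0,-1],[0,0,0,0,0,0,-1],[0,0,0,0,0,0,-1],[0,0,0,0,0,0,-1]]])

```text
clock: 18.45
position: [0.5924, -0.0291, 0.1699]
tool_rot: [-3.142, 0.0, 0.299]
force: [0.5, 0.4, 0.3]
grip_width: -0.0
finger_force: 0.0
```

```bash
python3 - <<'E'
from m import *
s,f=snap('wrist'); ss,g=snap('scene'); print(s['clock'],s['position'],s['force'])
c1=blob(g,(286,237),sat=90); print(c1[:2])
for z in (.065,.0625,.060): print(z,proj(ss,g,[[.5923,-.0297,z]]).round(1))
a=cv2.resize(f['color'][:,:,::-1],(400,300))
b=cv2.resize(g['color'][200:305,220:360,::-1],(400,300),interpolation=cv2.INTER_CUBIC)
cv2.imwrite('pics/c7.png',np.hstack([a,b]))
w=blob(f,proj(s,f,[[.5923,-.0297,.06]])[0],sat=70); print('wrist',w[:2],proj(s,f,[[.5923,-.0297,.06]]))
c,d=rays(s,f,[w[0]]); cs,ds=rays(ss,g,[c1[0]]); print(meet([c,cs],[d[0],ds[0]]))
E
```

```text
18.45 [ 0.59238624 -0.02910438  0.16991156] [0.52330747 0.4095811  0.33201066]
(array([285.52427184, 235.4368932 ]), array([279, 230,  14,  12, 103], dtype=int32))
0.065 [[286.4 235.3]]
0.0625 [[286.4 236. ]]
0.06 [[286.5 236.7]]
wrist (array([314.25466893, 224.20543294]), array([ 295,  205,   39,   39, 1178], dtype=int32)) [[315.25879762 224.17809917]]
(array([ 0.59141795, -0.02946968,  0.0627681 ]), [np.float64(0.0014570480773025195), np.float64(0.0014570480773024805)])
```

View pics/c7.png

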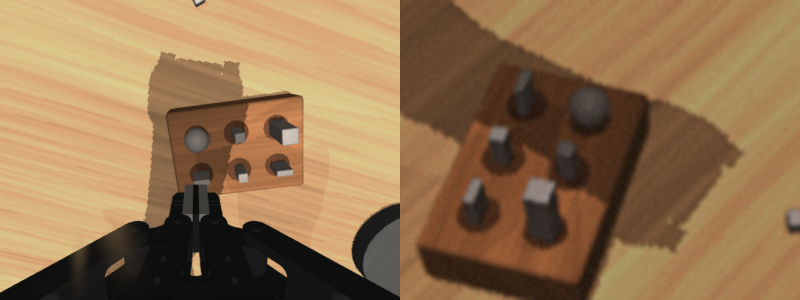

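The ball now sits level with the low stamps. Its wrist pixel (314,224) matches a centre at 60 mm, and the hard-stop force agrees. The square is still proud and the gripper is clear, so I'm handing in.

```bash
python3 -c "
from workcell import job_done; print(job_done())"
```

```text
the job is handed in; nothing more can be done
None
```

I pushed the ball-headed punch down to its hard stop (about 18 N at the stop, above the suggested 8 N but well under 50 N) and withdrew clear without touching anything else that I could see. The job is handed in, but no verdict was returned.

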